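# Clear the highlighter jammed in the desk's marker chute

## Task

A highlighter has gone sideways down the sloping marker chute and is jammed across it, caught under the clear cover just above the narrow outlet. Reach through the slot in the cover and push it back up the slope until it lies clear of the cover, then lift it up out of the chute and lay it gently down flat in the open wooden tray and let go. Leave the other highlighter, which lies on the desk, where it is.

Things in the scene. Friction and masses are not known exactly. Their poses are not given: they have to be found in the camera images.
- highlighter: Jammed flat marker, grey barrel, black cap: 105 mm long (its y), 26 wide (x), 16 thick (z), 30 g; origin mid-underside. Starts flat on the chute floor at about chute x = +21 mm, its length across the chute, its x down the slope (within 0.1 rad), both ends under the cover. Clear of the cover when its middle is uphill of chute x = -25 mm. Stays where left on the slope.
- chute: Fixed plywood chute, 15 deg slope. Origin on floor's top face, midline, 46 mm over desk; x DOWN slope, y across, z square to floor. In mm: floor x -140 (open end) to 125; walls 24 high, 126 apart; cheeks narrow it from x 35 to a 60 wide outlet, x 75 to 125. Two clear cover strips, 24 to 28 above floor, x -10 to 125, reach in to y +-26: 52 slot between, open from above. No cover uphill of x -10.
- tray: Fixed shallow open wooden tray on the desk, 130 mm (its x) by 200 mm (its y), 20 mm high, walls 4 mm; origin at the centre of its underside on the desk, z up. Inner floor 4 mm above the origin, 122 by 192 mm, empty at the start.
- spare: Second highlighter of the same size and look, lying flat on the desk between chute and tray, to be left alone. Origin at the middle of its underside, y along its length.
There are look-alikes about, which are no part of the job. What is meant by the tray is not orange or purple, and is the larger of those in its own colour.

How it is judged:
On the way, in this order (a step that is already met when the one before it is completed fails the run):
1. the highlighter has been pushed up the slope clear of the cover and still lies on the chute floor (x of highlighter in the frame of chute between -0.14 and -0.018 m and z of highlighter in the frame of chute between -0.005 and 0.012 m), for 0.1 s.
2. the highlighter has been lifted up out of the chute, above its walls (z of highlighter in the frame of chute above 0.03 m and horizontal distance between highlighter and chute below 0.17 m).
At the end, for the whole second after the job is handed in: The highlighter lies flat, right side up and at rest on the tray's inner floor, wholly inside the walls, at any angle (underside within 6 mm of the inner floor, tilt under 0.12 rad), released; the other highlighter has not moved more than 20 mm (x of highlighter in the frame of tray between -0.055 and 0.055 m and y of highlighter in the frame of tray between -0.09 and 0.09 m and z of highlighter in the frame of tray below 0.01 m and angle between highlighter's own z axis and vertical below 0.12 rad and linear speed of highlighter below 0.02 m/s); the robot touches nothing.
It fails at once if the other highlighter moved more than 20 mm (distance of spare from where it was at the start of the episode above 0.02 m).
It fails at once if the highlighter dropped into the tray, let go more than 40 mm above the desk (z of highlighter in the frame of tray above 0.04 m and horizontal distance between highlighter and tray below 0.13 m and contact force between the fingers and highlighter below 0.05 N).
It also fails if it takes over 50 s, if anything falls off the work surface, if the arm or the gripper's body presses on something with over 40 N, if the wrist force passes 120 N, or if a joint passes its speed limit or range.

## Robot

A 6-joint arm with a two-finger parallel gripper is mounted at the origin on the work surface. World frame = base frame: x ahead of the robot, y to its left, z up, the work surface at z = 0. Lengths are in m, angles in rad, forces in N, time in s.
With the tool pointing down it reaches from about 0.375 to 0.9 m from the base axis. Payload 3.1 kg.
Tool frame: the origin (TCP) lies at the very end of the fingers, on their centre line; the grasp point (between the pads) lies 19 mm behind it (manip.pinch_z is the distance from the TCP to the grasp point, in m); z points along the fingers, y is the direction in which the jaws open and shut (so a half turn about z gives the same grasp; the last joint's range is limited). The gripper opens to 85 mm and grips with 20 to 120 N. Pads are 22 mm wide; open, the fingers measure 114 mm over their backs; the gripper's body (76 mm by 85 mm) begins 54 mm behind the grasp point. The pads swing forward as they close: fully open they stand 13 mm farther back than shut.
Start: joints at [-1.28, 0.527, 1.433, -0, 1.181, -0.178], TCP at [0.282, -0.558, 0.231] pointing down, gripper open.
Joint ranges: [-3.08, 3.08], [-0.75, 2.2], [0.22, 2.44], [-1.43, 4.57], [0, 2.65], [-2.85, 2.85]. Speed limits (rad/s): [2.79, 2.79, 3.14, 3.14, 3.14, 3.14].

## Interface

Orientations are given as a unit quaternion [x, y, z, w].
In Python, from station import manip gives the robot as it stands.
- The arm moves only by the tool drive_tool, never from a script. Its argument "increments" is a list of rows, each a list of 7 numbers: the closure in counts, from 0 (fully open) to 255 (shut), then the shift along the tool's x, y, z in cm, then the turn, a rotation vector about the tool's x, y, z in rad. A call has 1 to 20 rows; each row is the pose to reach, as a shift and turn from the pose commanded when the call began, along the tool's axes at that moment; what a row does not reach only later rows make up. A row lasts 1/10 s, in which the tool goes at most 50 mm and 8.59 degrees, less where a joint would pass 70% of its speed; a pose out of reach is approached as far as the arm can. A call with a gripper value outside its range is refused whole. The fingers move at their own pace and stop on an object; "force" is the grip in N (left out, the last holds). Time passes only in rows, so rows that repeat a pose let the fingers close. It gives the time, the measured TCP pose, the force and the opening at its end, in the units of the state.
- manip.sense(): the state, without advancing time (a new reading comes with each control period).
- manip.snapshot(name): name is "scene" or "top" or "wrist"; returns the picture (384x512x3 uint8, red, green, blue); there is no depth.
- manip.camera_model(name): a dict with "mtx" (3x3 intrinsics, pixels), "cam_to_world" (4x4, takes a point from camera to world coordinates). Camera axes: x right, y down, z forward; pixel columns grow to the right and rows downward; lengths in m; the calibration is good to about 2 mm. A picture is of the moment at which its call begins: read the wrist's pose just before it. camera_model takes no time and is no camera call; for the wrist camera it gives the pose at the moment of the call.
- manip.sign_off(): hands the job in, once; it reports no verdict.
The state is a dict: "t": time; "q": joint angles; "qd": joint speeds; "tau": joint torques, N m; "tcp_pos": TCP position; "tool_rot": TCP orientation; "force": force on the tool from outside, world axes, zero at the start; "ft_torque": the same for the moment, N m; "finger_gap": opening from 0.0 (shut) to 1.0 (fully open).
Only numpy, scipy, OpenCV 4.12 (cv2) and the standard library are available. Lean on these libraries where they do the work, as an engineer would, in place of code of your own. Each camera call takes 0.05 s, during which the arm holds its last target. There are 200 camera calls.

## Working session

There is one attempt and no reset: what is moved stays moved. The work goes in short steps, Python scripts to look and compute and a tool call to move; the robot and the scene stay as the last step left them, time stands still between calls to the robot, and variables do not carry over. Pictures are saved under pics/ and viewed, about 8 in all and at most 12, crops included, and the job is handed in when it is done.

Besides the shell and the picture viewer there is one more tool, called after "Emit:" as name([rows], argument=value, ...), one row to a line, values as JSON. drive_tool: Moves the arm, as the interface text tells. Its arguments: {"type":"object","properties":{"increments":{"type":"array","items":{"type":"array","items":{"type":"number"}}},"force":{"type":"number"}},"required":["increments"]}

```bash
ls; mkdir -p pics; python3 - <<'E'
from station import manip
import cv2,numpy as np
s=manip.sense();print(s['tcp_pos'],s['tool_rot'],manip.pinch_z,s['t'])
for n in("top","scene"):
    im=manip.snapshot(n);cv2.imwrite(f'pics/{n}0.png',im[:,:,::-1])
    m=manip.camera_model(n);print(n,np.round(m['mtx'],1).tolist(),np.round(m['cam_to_world'],3).tolist())
E
```

```text
pics
[ 0.28218774 -0.5568557   0.23033115] [ 9.72654483e-01  2.32254292e-01 -6.70645342e-05 -1.09382357e-03] 0.0187 0.0
top [[431.2, 0.0, 251.2], [0.0, 431.2, 195.1], [0.0, 0.0, 1.0]] [[-0.021, -0.973, 0.231, 0.192], [-1.0, 0.021, -0.003, 0.102], [-0.002, -0.231, -0.973, 1.252], [0.0, 0.0, 0.0, 1.0]]
scene [[424.1, 0.0, 262.2], [0.0, 424.1, 190.8], [0.0, 0.0, 1.0]] [[0.478, 0.567, -0.671, 1.342], [0.878, -0.295, 0.377, -0.387], [0.016, -0.769, -0.639, 0.861], [0.0, 0.0, 0.0, 1.0]]
```

View pics/top0.png

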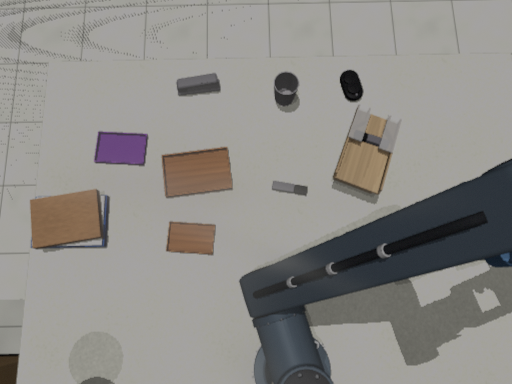

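View pics/scene0.png

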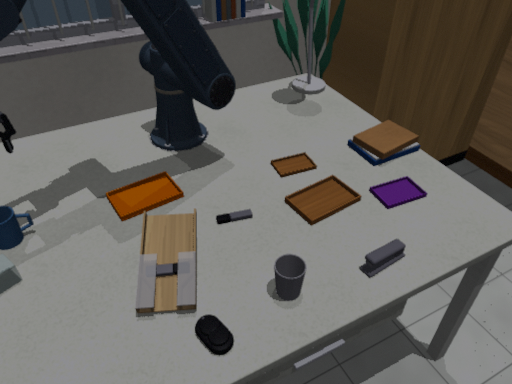

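Top view: the candidates for the tray are the large brown tray (197,172), the small brown tray (191,238), the purple one (121,148), the orange one (scene 145,195) and the book stack (66,218). By the description I choose the large brown one. The highlighters are the jammed one in the chute (375,139) and the spare (290,188). Next, close crops.

```bash
python3 - <<'E'
import cv2,numpy as np
a=cv2.imread('pics/top0.png');b=cv2.imread('pics/scene0.png')
A=cv2.resize(a[95:205,325:410],None,fx=5,fy=5,interpolation=cv2.INTER_CUBIC)  #425x550
B=cv2.resize(b[205:315,130:205],None,fx=5,fy=5,interpolation=cv2.INTER_CUBIC) #375x550
cv2.imwrite('pics/crop1.png',np.hstack([A,B]))
C=cv2.resize(a[140:200,155:320],None,fx=4.8,fy=4.8,interpolation=cv2.INTER_CUBIC)
cv2.imwrite('pics/crop2.png',C)
E
```

```text
(no output)
```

View pics/crop1.png

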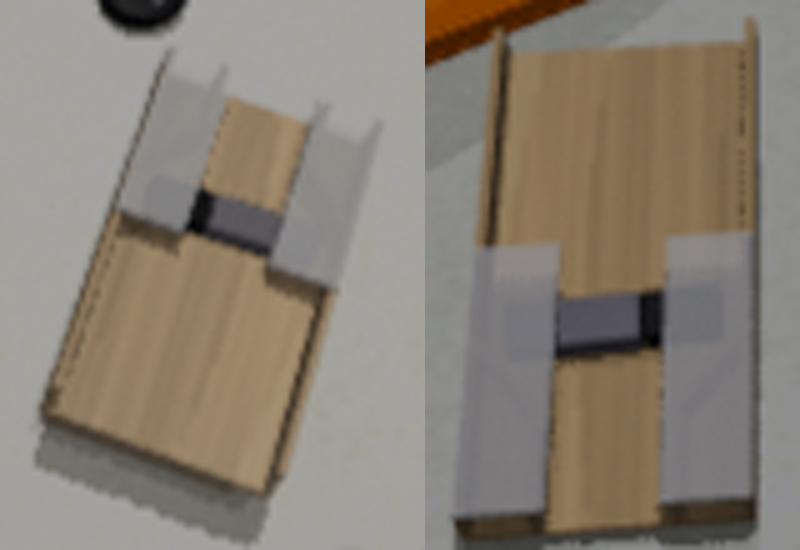

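View pics/crop2.png

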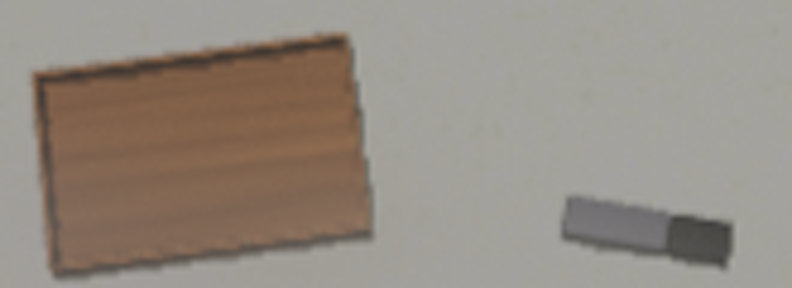

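```bash
cat > h.py <<'E'
from station import manip
import numpy as np
from scipy.optimize import least_squares
from scipy.spatial.transform import Rotation as R
def proj(n,P):
    m=manip.camera_model(n);T=np.linalg.inv(m['cam_to_world']);c=np.atleast_2d(P)@T[:3,:3].T+T[:3,3]
    u=c@np.array(m['mtx']).T;return u[:,:2]/u[:,2:]
def ray(n,px,z):
    m=manip.camera_model(n);M=np.array(m['cam_to_world']);d=M[:3,:3]@np.linalg.solve(m['mtx'],[*px,1]);o=M[:3,3]
    return o+d*(z-o[2])/d[2]
def chuteT(p): # x,y,yaw
    return R.from_euler('z',p[2]).as_matrix()@R.from_euler('y',np.radians(15)).as_matrix(),np.array([p[0],p[1],.046])
E
python3 - <<'E'
from h import *
loc=np.array([[-10,26,28],[-10,-26,28],[125,26,28],[125,-26,28]])/1e3
t=np.array([[185,236],[267,268],[225,72],[320,102]])/5+[325,95]
s=np.array([[240,236],[135,243],[235,500],[120,514]])/5+[130,205]
def f(p):
    A,o=chuteT(p);W=loc@A.T+o
    return np.r_[(proj('top',W)-t).ravel(),(proj('scene',W)-s).ravel()]
r=least_squares(f,[.55,-.2,0]);print(r.x,np.round(r.fun,1))
A,o=chuteT(r.x)
def g(n,px,z): # intersect with chute plane z
    m=manip.camera_model(n);M=np.array(m['cam_to_world']);d=A.T@(M[:3,:3]@np.linalg.solve(m['mtx'],[*px,1]));c=A.T@(M[:3,3]-o)
    return np.round((c+d*(z-c[2])/d[2])*1e3,1)
for q in[(190,225),(272,247),(197,190),(283,212)]:print('top',g('top',np.array(q)/5+[325,95],.016))
for q in[(132,300),(240,290),(132,345),(240,340)]:print('sc',g('scene',np.array(q)/5+[130,205],.016))
for z,c in((.02,[(37,72),(346,36),(372,236),(55,274)]),(.016,[(567,197),(732,222),(726,267),(562,238)])):
    P=np.array([ray('top',np.array(q)/4.8+[155,140],z) for q in c]);print(P.mean(0),np.linalg.norm(P-np.roll(P,1,0),axis=1),(P[1]-P[0]))
E
```

```text
[ 0.61704569 -0.24567473 -0.38856721] [-1.4 -1.  -0.6 -1.3  0.8 -2.1 -1.7 -2.4 -1.1 -1.2 -1.5 -1.1 -0.8 -1.1
 -1.  -2. ]
top [ 6.8 18.6 16. ]
top [ 11.7 -30.4  16. ]
top [33.2 20.6 16. ]
top [ 39.1 -31.2  16. ]
sc [ 17.9 -24.5  16. ]
sc [16.8 27.5 16. ]
sc [ 41.7 -23.6  16. ]
sc [43.3 27.8 16. ]
[0.55884034 0.25727181 0.02      ] [0.13093396 0.19453122 0.13078236 0.19501812] [ 0.01959454 -0.19354185  0.        ]
[ 0.50433547 -0.0160737   0.016     ] [0.02635743 0.10278351 0.02886539 0.1020425 ] [-0.01814359 -0.10116946  0.        ]
```

```bash
cat >> h.py <<'E'
CH=[.617,-.2457,-.3886]
def Rchute(p=CH):
    A,_=chuteT(p); y=A[:,0]; z=-A[:,2]; return np.c_[np.cross(y,z),y,z]
def inc(P,Rt):
    s=manip.sense();R0=R.from_quat(s['tool_rot'])
    d=R0.inv().apply(np.array(P)-s['tcp_pos'])*100;w=(R0.inv()*R.from_matrix(Rt)).as_rotvec()
    print('shift cm',np.round(d,2),'turn',np.round(w,3),'t',s['t'],'tcp',np.round(s['tcp_pos'],4),'gap',s['finger_gap'])
def cpt(x,y,z,p=CH):
    A,o=chuteT(p);return A@np.array([x,y,z])/1e3+o
E
python3 - <<'E'
from h import *
inc(cpt(22,0,130),Rchute())
E
```

```text
shift cm [47.52 -8.48  6.49] turn [ 0.249 -0.094 -0.709] t 0.1 tcp [ 0.2822 -0.5569  0.2304] gap 0.9996045080561106
```

Emit:
drive_tool([
  [120,12,-2,1.5,0.06,-0.02,-0.18],
  [120,24,-4,3,0.12,-0.05,-0.35],
  [120,36,-6.5,5,0.19,-0.07,-0.53],
  [120,47.5,-8.5,6.5,0.249,-0.094,-0.709],
  [120,47.5,-8.5,6.5,0.249,-0.094,-0.709],
  [120,47.5,-8.5,6.5,0.249,-0.094,-0.709],
  [120,47.5,-8.5,6.5,0.249,-0.094,-0.709],
  [120,47.5,-8.5,6.5,0.249,-0.094,-0.709],
  [120,47.5,-8.5,6.5,0.249,-0.094,-0.709],
  [120,47.5,-8.5,6.5,0.249,-0.094,-0.709],
  [120,47.5,-8.5,6.5,0.249,-0.094,-0.709],
  [120,47.5,-8.5,6.5,0.249,-0.094,-0.709],
  [120,47.5,-8.5,6.5,0.249,-0.094,-0.709],
  [120,47.5,-8.5,6.5,0.249,-0.094,-0.709],
])

```text
t: 1.5
tcp_pos: [0.6666, -0.2686, 0.1666]
tool_rot: [0.824, 0.551, -0.073, -0.108]
force: [-0.8, 0.5, 0.4]
finger_gap: 0.53
```

```bash
python3 - <<'E'
from h import *
import cv2
inc(cpt(22,0,130),Rchute())
im=manip.snapshot('wrist')[:,:,::-1].copy();cv2.imwrite('pics/w1.png',im)
m=manip.camera_model('wrist');print(np.round(m['mtx'],1).tolist(),np.round(m['cam_to_world'],3).tolist())
for x,y,z in[(-10,26,28),(-10,-26,28),(125,26,28),(125,-26,28),(9,0,16),(35,0,16)]:print((x,y,z),np.round(proj('wrist',cpt(x,y,z)),0))
cv2.imwrite('pics/w1b.png',cv2.resize(im,(768,576),interpolation=cv2.INTER_CUBIC))
E
```

```text
shift cm [0.24 0.04 0.07] turn [ 0.001  0.001 -0.003] t 1.5 tcp [ 0.6666 -0.2686  0.1666] gap 0.5301667361052524
[[266.1, 0.0, 250.7], [0.0, 266.1, 191.1], [0.0, 0.0, 1.0]] [[0.894, -0.292, -0.341, 0.73], [-0.368, -0.912, -0.183, -0.212], [-0.257, 0.289, -0.922, 0.305], [0.0, 0.0, 0.0, 1.0]]
(-10, 26, 28) [[216. 161.]]
(-10, -26, 28) [[218. 213.]]
(125, 26, 28) [[360. 161.]]
(125, -26, 28) [[354. 213.]]
(9, 0, 16) [[238. 184.]]
(35, 0, 16) [[263. 184.]]
```

View pics/w1b.png

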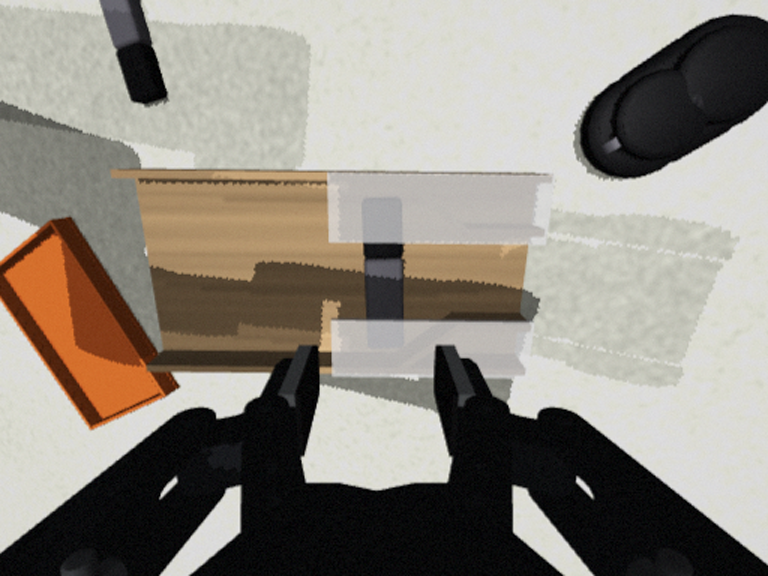

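```bash
sed -i 's/^CH=.*/CH=[.6193,-.2467,-.3886]/' h.py; python3 - <<'E'
from h import *
inc(cpt(24,0,40),Rchute())
inc(cpt(24,0,5),Rchute())
E
```

```text
shift cm [0.24 0.47 9.02] turn [ 0.001  0.001 -0.003] t 1.55 tcp [ 0.6668 -0.2686  0.1668] gap 0.5271377762474134
shift cm [ 0.24  0.46 12.52] turn [ 0.001  0.001 -0.003] t 1.55 tcp [ 0.6668 -0.2686  0.1668] gap 0.5271377762474134
```

Emit:
drive_tool([
  [120,0.24,0.47,3,0,0,0],
  [120,0.24,0.47,6,0,0,0],
  [120,0.24,0.47,9,0,0,0],
  [120,0.24,0.47,9,0,0,0],
  [120,0.24,0.47,9,0,0,0],
  [120,0.24,0.47,9,0,0,0],
])

```text
t: 2.15
tcp_pos: [0.6528, -0.2594, 0.0804]
tool_rot: [0.824, 0.552, -0.072, -0.106]
force: [-0.2, -0.4, 0.0]
finger_gap: 0.529
```

```bash
python3 - <<'E'
from h import *
import cv2
inc(cpt(24,0,5),Rchute())
im=manip.snapshot('wrist')[:,:,::-1].copy()
cv2.imwrite('pics/w2.png',cv2.resize(im,(768,576),interpolation=cv2.INTER_CUBIC))
E
```

```text
shift cm [-0.09 -0.19  3.75] turn [ 0.006  0.001 -0.001] t 2.15 tcp [ 0.6528 -0.2594  0.0804] gap 0.5286566907554504
```

View pics/w2.png

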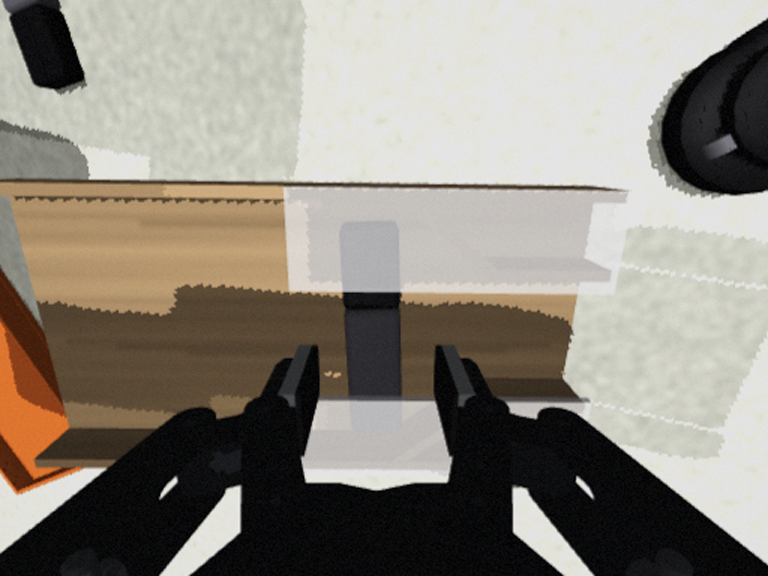

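Emit:
drive_tool([
  [120,-0.1,-0.2,1,0,0,0],
  [120,-0.1,-0.2,2,0,0,0],
  [120,-0.1,-0.2,3,0,0,0],
  [120,-0.1,-0.2,3.7,0,0,0],
  [120,-0.1,-0.2,3.7,0,0,0],
  [120,-0.1,-0.2,3.7,0,0,0],
  [120,-0.1,-0.2,3.7,0,0,0],
])

```text
t: 2.9
tcp_pos: [0.6408, -0.2547, 0.0432]
tool_rot: [0.823, 0.552, -0.073, -0.107]
force: [-0.8, 0.2, -0.2]
finger_gap: 0.531
```

```bash
python3 - <<'E'
from h import *
inc(cpt(24,0,5),Rchute())
inc(cpt(-45,0,5),Rchute())
E
```

```text
shift cm [-0.07  0.11 -0.18] turn [ 0.002  0.001 -0.   ] t 2.9 tcp [ 0.6408 -0.2547  0.0432] gap 0.5314620249775129
shift cm [-0.08 -6.79 -0.19] turn [ 0.002  0.001 -0.   ] t 2.9 tcp [ 0.6408 -0.2547  0.0432] gap 0.5314620249775129
```

Emit:
drive_tool([
  [120,-0.05,-0.3,-0.15,0,0,0],
  [120,-0.05,-0.7,-0.15,0,0,0],
  [120,-0.05,-1.1,-0.15,0,0,0],
  [120,-0.05,-1.6,-0.15,0,0,0],
  [120,-0.05,-2.2,-0.15,0,0,0],
  [120,-0.05,-2.8,-0.15,0,0,0],
  [120,-0.05,-3.4,-0.15,0,0,0],
  [120,-0.05,-4.0,-0.15,0,0,0],
  [120,-0.05,-4.6,-0.15,0,0,0],
  [120,-0.05,-5.2,-0.15,0,0,0],
  [120,-0.05,-5.8,-0.15,0,0,0],
  [120,-0.05,-6.4,-0.15,0,0,0],
  [120,-0.05,-7,-0.15,0,0,0],
  [120,-0.05,-7.6,-0.15,0,0,0],
  [120,-0.05,-8.2,-0.15,0,0,0],
  [120,-0.05,-8.2,-0.15,0,0,0],
  [120,-0.05,-8.2,-0.15,0,0,0],
  [120,-0.05,-8.2,-0.15,0,0,0],
])

```text
t: 4.7
tcp_pos: [0.5673, -0.2251, 0.0654]
tool_rot: [0.823, 0.552, -0.073, -0.108]
force: [-0.6, -1.0, -0.4]
finger_gap: 0.53
```

```bash
python3 - <<'E'
from h import *
import cv2
inc(cpt(-59,0,4),Rchute())
im=manip.snapshot('wrist')[:,:,::-1].copy()
cv2.imwrite('pics/w3.png',cv2.resize(im,(768,576),interpolation=cv2.INTER_CUBIC))
E
```

```text
shift cm [-0.03  0.04  0.02] turn [ 0.001  0.001 -0.   ] t 4.7 tcp [ 0.5673 -0.2251  0.0654] gap 0.5299596308552249
```

View pics/w3.png

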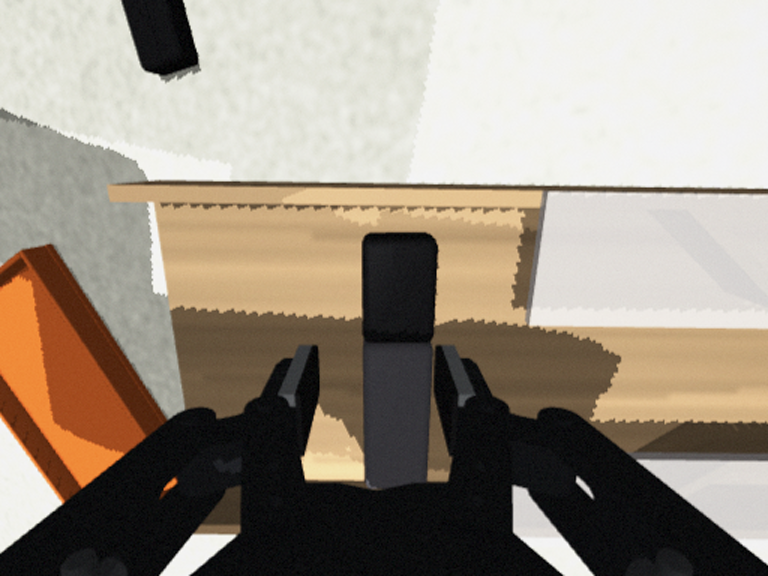

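The highlighter (390,360) lies square across the chute, clear of the cover edge (530) and against the downhill finger. Closing now.

Emit:
drive_tool([
  [160,0,0,0,0,0,0],
  [180,0,0,0,0,0,0],
  [200,0,0,0,0,0,0],
  [220,0,0,0,0,0,0],
  [220,0,0,0,0,0,0],
  [220,0,0,0,0,0,0],
  [220,0,0,0,0,0,0],
  [220,0,0,0,0,0,0],
  [220,0,0,-0.5,0,0,0],
  [220,0,0,-1.2,0,0,0],
  [220,0,0,-2.2,0,0,0],
  [220,0,0,-3.5,0,0,0],
  [220,0,0,-5,0,0,0],
  [220,0,0,-7,0,0,0],
  [220,0,0,-9,0,0,0],
  [220,0,0,-9,0,0,0],
  [220,0,0,-9,0,0,0],
  [220,0,0,-9,0,0,0],
], force=30)

```text
t: 6.55
tcp_pos: [0.5878, -0.2333, 0.1517]
tool_rot: [0.823, 0.552, -0.073, -0.109]
force: [-0.5, 0.1, -0.6]
finger_gap: 0.292
```

```bash
python3 - <<'E'
from h import *
import cv2
# tray centre, tool vertical, tool y along tray x
a=np.arctan2(.1935,-.0196)-np.pi/2
y=np.array([np.cos(a),np.sin(a),0]);z=np.array([0,0,-1.]);Rt=np.c_[np.cross(y,z),y,z]
print(a)
inc([.559,.257,.12],Rt)
im=manip.snapshot('wrist')[:,:,::-1].copy()
cv2.imwrite('pics/w4.png',im)
E
```

```text
0.10094768586716119
shift cm [ 44.28 -19.71   8.54] turn [-0.258 -0.064 -0.487] t 6.55 tcp [ 0.5878 -0.2333  0.1517] gap 0.2923051436658505
```

View pics/w4.png

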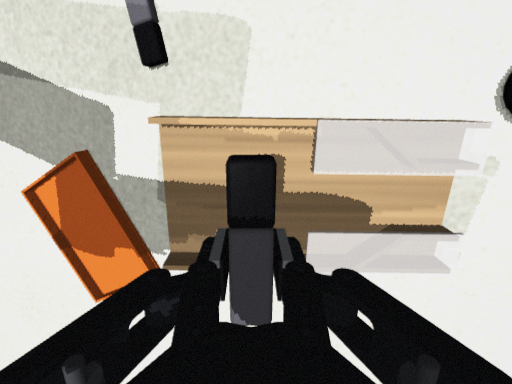

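The highlighter is held and clear of the chute. Moving it over the tray.

Emit:
drive_tool([
  [220,2,-0.9,0.4,-0.01,0,-0.02],
  [220,5,-2.2,1,-0.03,-0.01,-0.05],
  [220,9,-4,1.7,-0.05,-0.01,-0.1],
  [220,13,-5.8,2.5,-0.08,-0.02,-0.15],
  [220,17,-7.6,3.3,-0.1,-0.025,-0.19],
  [220,21,-9.3,4,-0.12,-0.03,-0.23],
  [220,25,-11.1,4.8,-0.15,-0.04,-0.28],
  [220,29,-12.9,5.6,-0.17,-0.04,-0.32],
  [220,33,-14.7,6.4,-0.19,-0.05,-0.36],
  [220,37,-16.5,7.1,-0.22,-0.05,-0.41],
  [220,40.5,-18,7.8,-0.24,-0.06,-0.45],
  [220,43,-19.1,8.3,-0.25,-0.06,-0.475],
  [220,44.3,-19.7,8.5,-0.258,-0.064,-0.487],
  [220,44.3,-19.7,8.5,-0.258,-0.064,-0.487],
  [220,44.3,-19.7,8.5,-0.258,-0.064,-0.487],
  [220,44.3,-19.7,8.5,-0.258,-0.064,-0.487],
  [220,44.3,-19.7,8.5,-0.258,-0.064,-0.487],
])

```text
t: 8.3
tcp_pos: [0.5607, 0.255, 0.1206]
tool_rot: [0.671, 0.741, -0.0, 0.001]
force: [-0.5, 0.2, -0.2]
finger_gap: 0.29
```

```bash
cat >> h.py <<'E'
a=.101;_y=np.array([np.cos(a),np.sin(a),0]);_z=np.array([0,0,-1.]);RT=np.c_[np.cross(_y,_z),_y,_z]
E
python3 - <<'E'
from h import *
import cv2
inc([.559,.257,.008],RT)
w=manip.snapshot('wrist')[:,:,::-1];b=manip.snapshot('top')[:,:,::-1]
cv2.imwrite('pics/p5.png',np.hstack([cv2.resize(w,(400,300)),cv2.resize(b[110:260,130:330],(400,300),interpolation=cv2.INTER_CUBIC)]))
E
```

```text
shift cm [ 0.24 -0.17 11.26] turn [ 0.002  0.002 -0.002] t 8.3 tcp [0.5607 0.255  0.1206] gap 0.2904941969311921
```

View pics/p5.png

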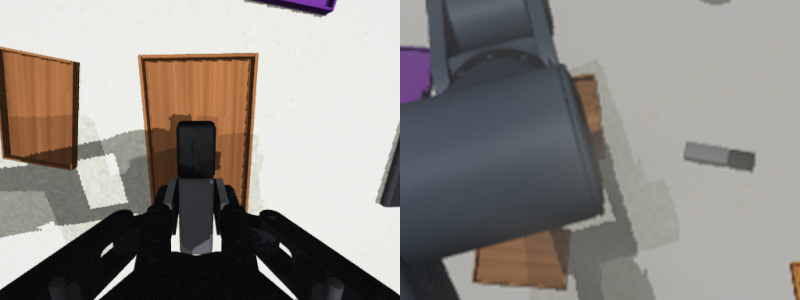

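Left panel: the highlighter (197,190) is centred over the large brown tray (198,130). Right panel: the spare is unmoved. Lowering.

Emit:
drive_tool([
  [220,0.2,-0.15,2,0,0,0],
  [220,0.2,-0.15,4,0,0,0],
  [220,0.2,-0.15,6,0,0,0],
  [220,0.2,-0.15,8,0,0,0],
  [220,0.2,-0.15,9.2,0,0,0],
  [220,0.2,-0.15,10,0,0,0],
  [220,0.2,-0.15,10.4,0,0,0],
  [220,0.2,-0.15,10.6,0,0,0],
  [220,0.2,-0.15,10.8,0,0,0],
  [220,0.2,-0.15,10.8,0,0,0],
  [220,0.2,-0.15,10.8,0,0,0],
  [220,0.2,-0.15,10.8,0,0,0],
])

```text
t: 9.6
tcp_pos: [0.559, 0.2584, 0.013]
tool_rot: [0.67, 0.742, 0.0, 0.002]
force: [0.6, -0.2, -0.6]
finger_gap: 0.295
```

```bash
python3 - <<'E'
from h import *
inc([.559,.257,.008],RT);print(manip.sense()['force'])
E
```

```text
shift cm [-0.13 -0.01  0.5 ] turn [0.003 0.002 0.   ] t 9.6 tcp [0.559  0.2584 0.013 ] gap 0.29529371193809173
[ 0.5988276  -0.23321465 -0.64132261]
```

Emit:
drive_tool([
  [220,0,0,0.1,0,0,0],
  [220,0,0,0.2,0,0,0],
  [220,0,0,0.3,0,0,0],
  [220,0,0,0.4,0,0,0],
  [220,0,0,0.45,0,0,0],
  [220,0,0,0.45,0,0,0],
  [220,0,0,0.45,0,0,0],
])

```text
t: 10.3
tcp_pos: [0.5587, 0.2582, 0.0085]
tool_rot: [0.67, 0.742, 0.0, 0.001]
force: [-2.0, -0.3, 5.8]
finger_gap: 0.296
```

Touching the floor at 5.8 N. Releasing and rising.

Emit:
drive_tool([
  [195,0,0,-0.05,0,0,0],
  [170,0,0,-0.05,0,0,0],
  [150,0,0,-0.05,0,0,0],
  [130,0,0,-0.05,0,0,0],
  [120,0,0,-0.05,0,0,0],
  [120,0,0,-0.05,0,0,0],
  [120,0,0,-0.05,0,0,0],
  [120,0,0,-0.05,0,0,0],
  [120,0,0,-1,0,0,0],
  [120,0,0,-3,0,0,0],
  [120,0,0,-6,0,0,0],
  [120,0,0,-10,0,0,0],
  [120,0,0,-14,0,0,0],
  [120,0,0,-14,0,0,0],
  [120,0,0,-14,0,0,0],
  [120,0,0,-14,0,0,0],
])

```text
t: 11.9
tcp_pos: [0.5574, 0.2582, 0.1474]
tool_rot: [0.67, 0.742, -0.001, 0.001]
force: [1.0, -0.0, 0.3]
finger_gap: 0.53
```

```bash
python3 - <<'E'
from h import *
import cv2
print(manip.sense()['t'],manip.sense()['force'],np.round(proj('wrist',[.559,.257,.02]),0))
w=manip.snapshot('wrist')[:,:,::-1];b=manip.snapshot('scene')[:,:,::-1]
cv2.imwrite('pics/p6.png',np.hstack([cv2.resize(w,(400,300)),cv2.resize(b[140:290,200:400],(400,300),interpolation=cv2.INTER_CUBIC)]))
E
```

```text
11.9 [ 0.96455212 -0.00740655  0.25845358] [[252. 184.]]
```

View pics/p6.png

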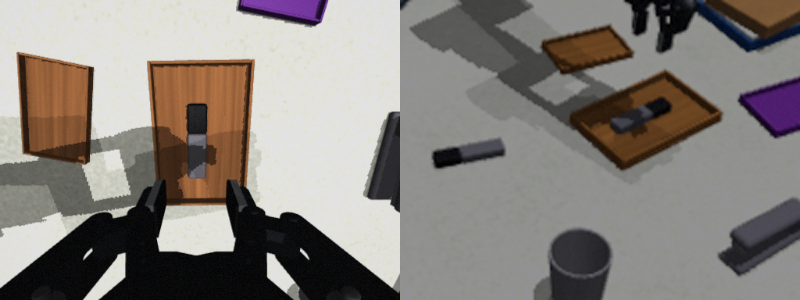

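The highlighter (197,140) lies flat in the middle of the large brown tray, and the gripper is clear of it. The spare (468,152 in the right panel) is undisturbed.

```bash
python3 -c "
from station import manip
print(manip.sign_off())"
```

```text
the job is handed in; nothing more can be done
None
```

I pushed the jammed highlighter up the chute until it was clear of the cover, lifted it out and laid it in the larger brown tray. I then let go, raised the gripper and handed the job in at about 12 s; no verdict was reported.

- **Push:** I straddled the highlighter through the slot and pushed it uphill with the lower finger. It ended near chute x = -50 mm, still flat on the floor.
- **Lift and placing:** I gripped it at 30 N and lowered it until it touched the tray floor, at about 6 N, before opening.
- **Last checks:** The final pictures show it flat and centred inside the tray, the gripper about 14 cm above it, and the spare where it was.
- **Disagreements:** The first fit of the chute's position was about 2.5 mm off along the slope. I corrected this from the wrist camera before reaching in. The two fixed cameras also disagreed by about 7 mm on where the highlighter lay, and I used the wrist view. No check failed.

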